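# Page the stockroom from the counter

### The arm

A 6-joint arm with a two-finger parallel gripper is mounted at the origin on a cart in front of the work surface, level with it; the furniture and walls round the work are solid. World frame = base frame: x ahead of the robot, y to its left, z up, the work surface at z = 0. Lengths are in m, angles in rad, forces in N, time in s.
With the tool pointing down it reaches from about 0.3 to 0.775 m from the base axis. Payload 14.6 kg.
Tool frame: the origin (TCP) lies at the very end of the fingers, on their centre line; the grasp point (between the pads) lies 19 mm behind it; x points along the fingers, y is the direction in which the jaws open and shut, and the axes are right-handed (so a half turn about x gives the same grasp; the last joint's range is limited). The gripper opens to 94 mm and grips with 3 to 60 N. Pads are 16 mm wide; open, the fingers measure 119 mm over their backs; the gripper's body (75 mm by 177 mm) begins 78 mm behind the grasp point.
Start: joints at [-1.183, 0.3, 1.521, -0, 1.321, -0.067], TCP at [0.242, -0.494, 0.205] pointing down, gripper open.
Joint ranges: [-3.03, 3.03], [-0.79, 2.21], [0.23, 2.52], [-1.04, 4.18], [0, 3.07], [-2.55, 2.55]. Speed limits (rad/s): [2.22, 2.22, 2.57, 3.14, 3.14, 3.14].

### API

Orientations are given as [roll, pitch, yaw] about the fixed x, y, z axes, in that order (R = Rz(yaw) Ry(pitch) Rx(roll)).
In Python, from station import ctrl, viewer, hand_in gives the robot as it stands. The module is installed in compiled form; this text tells all that it offers.
- The arm moves only by the tool play_rows, never from a script. Its argument "deltas" is a list that holds one entry, the list of rows, each a list of 7 numbers: the shift along the tool's x, y, z in mm, then the turn, a rotation vector about the tool's x, y, z in rad, then the finger opening in mm, from 0 to 94. In form: [[[dx, dy, dz, ax, ay, az, gripper], ...]]. A call has 1 to 10 rows; each row shifts and turns the commanded pose from where the row before left it, along the tool's axes as they then stand; what a row does not reach is not made up. A row lasts 1/10 s, in which the tool goes at most 50 mm and 8.59 degrees, less where a joint would pass 70% of its speed; a pose out of reach is approached as far as the arm can. A call with a gripper value outside its range is refused whole. The fingers move at their own pace and stop on an object; "grip_force" is the grip in N (left out, the last holds). Time passes only in rows, so rows that do not move let the fingers close. It gives the time, the measured TCP pose, the force and the opening at its end, in the units of the state.
- ctrl.get_obs(): the state, without advancing time (a new reading comes with each control period).
- viewer.camera(name): name is "scene" or "top"; returns a dict with "img" (480x640x3 uint8, red, green, blue), "fx", "fy", "cx", "cy" (pixels), "rvec" (rotation vector, rad) and "tvec" (3), from world to camera coordinates, as OpenCV has them. Camera axes: x right, y down, z forward; pixel columns grow to the right and rows downward; lengths in m; the calibration is good to about 2 mm. A picture is of the moment at which its call begins. There is no depth.
- hand_in(): hands the job in, once; it reports no verdict.
The state is a dict: "time_s": time; "qpos": joint angles; "joint_vel": joint speeds; "tau": joint torques, N m; "ee_pos": TCP position; "eef_rot": TCP orientation; "force": force on the tool from outside, world axes, zero at the start; "moment": the same for the moment, N m; "grip_width": finger opening in m.
Only numpy, scipy, OpenCV 4.12 (cv2) and the standard library are available. Lean on these libraries where they do the work, as an engineer would, in place of code of your own. Each camera call takes 0.05 s, during which the arm holds its last target.

### The job

Call the stockroom on the paging station: with a fingertip, roll the knurled zone wheel until it has clicked in with its white line abreast of the three-pip mark (read from straight above), and only then press the long talk bar fully down; the program finishes while still holding the bar down. Touch and push only: do not press the talk bar while any other zone is selected, do not lift the station or shove it about, and leave the other things on the counter where they are.

Things in the scene. Friction and masses are not known exactly. Their poses are not given: they have to be found in the camera images.
- station: Desk paging station: low grey console loose on four rubber feet, 150 (x, front to back) x 190 (y) mm, 1 to 1.6 kg. Origin: centre of its underside, at counter height; x points from the operator's edge to the back, y to the operator's left, z up. Top panel slopes: 39 mm high in front, 57 mm at the back. Zone wheel on the right half, talk bar along the front, grille, gooseneck microphone.
- mic_tip (a point): Head of the station's thin gooseneck microphone, 20 mm thick, 216 mm above the counter, at x 0, y +103 mm in the station's frame. The neck rises from the station's far left corner (x +55, y +72 mm); nothing of it is right of y +59 mm. An obstacle only.
- zone_wheel (a joint): Zone wheel: black, knurled, 50 mm diameter, 18 mm wide, top 14 mm out of a slot; axle level, along station y. Radians, growing as the top of the rim rolls away from the operator (station +x). Four detents: 0 (white line on the rim at one pip, nearest the operator), 0.524 (two pips), 1.047 (three pips, the stockroom), 1.571 (four pips). Stops at -0.2 and 1.77. Starts at one or two pips.
- wheel_top (a point): Highest point of the wheel's rim, mid-width, 63.5 mm above the counter, at x +12, y -48 mm in the station's frame; does not turn. One click is 13 mm of rim travel and takes about 1.5 N at the rim; past half of it the wheel falls into the next detent by itself. The axle is sprung: the wheel starts to sink under 3 N and stops 4 mm down at 9 N.
- three_pips (a point): Middle of the three-pip mark (stockroom): a row of three dark dots on the bright plate just left of the wheel, 50 mm above the counter. The marks lie in a line along the wheel: one pip 24 mm and two pips 13 mm nearer the operator, four pips 11 mm farther. Seen from straight above, the wheel's white line lies abreast of the selected mark (seen aslant it seems farther: the rim stands 13 mm higher).
- talk_bar (a joint): Travel of the talk bar in m: 0 up, grows as it is pressed, stop at 0.006. A spring holds it up: it starts to move at about 2 N and reaches its stop at 7 N; it rises again when let go.
- talk_top (a point): Middle of the top face of the talk bar, a long white bar 28 (x) x 90 (y) mm with three small ribs, that stands 9 mm proud of the panel near the operator's edge; at x -50, y -20 mm in the station's frame and 51 mm above the counter. It moves with the bar, square to the panel (7 degrees off vertical).
- wood_stamp: Wooden hand stamp, 26x44x72 mm, standing close to the left of the station. Origin: centre of its underside. Bystander.
- stapler: Desk stapler, 39x153x55 mm, close behind the station. Origin: centre of its underside. Bystander.
- tape_roll: Small dark roll of tape lying flat, 53 mm diameter, 19 mm high, behind the station's left corner. Origin: centre of its underside. Bystander.
- calculator: Pocket calculator, 118x68x15 mm, lying to the right of and behind the station. Origin: centre of its underside. Bystander.
- candle: Candle in a glass, 76 mm diameter, 90 mm high, to the right of the station near the counter's edge. Origin: centre of its underside. Bystander. Beware: between it and the robot a tall steel post, 30x30 mm, rises from the floor in front of the counter to 2 m above it, its axis at x 0.324, y 0.013 m in the robot's frame; swing the arm past it folded or upright.

How it is judged:
By the outcome, as a careful person would: the job done as asked, in the order asked, and still so for the second after the job is handed in, while the arm keeps its last pose, push and grip.
It also fails if it takes over 59 s, if anything falls off the work surface, if the arm or the gripper's body presses on something with over 40 N, if the wrist force passes 120 N, or if a joint passes its speed limit or range.

## Working session

There is one attempt and no reset: what is moved stays moved. The work goes in short steps, Python scripts to look and compute and a tool call to move; the robot and the scene stay as the last step left them, time stands still between calls to the robot, and variables do not carry over. Pictures are saved under pics/ and viewed, and the job is handed in when it is done.

Besides the shell and the picture viewer there is one more tool, called after "Request:" by a JSON object that holds its "api" and its "payload". play_rows: Moves the arm, as the interface text tells. Its arguments: {"type":"object","properties":{"deltas":{"type":"array","items":{"type":"array","items":{"type":"array","items":{"type":"number"}}}},"grip_force":{"type":"number"}},"required":["deltas"]}

```bash
mkdir -p pics; python3 - <<'E'
from station import ctrl, viewer
import cv2,pickle
o=ctrl.get_obs(); print(o)
for n in("scene","top"):
    c=viewer.camera(n); pickle.dump(c,open(f"{n}0.pkl","wb")); cv2.imwrite(f"pics/{n}0.png",c["img"][:,:,::-1])
    print(n,c["fx"],c["fy"],c["cx"],c["cy"],c["rvec"],c["tvec"])
E
```

```text
{'time_s': 0.0, 'qpos': array([-1.18259716e+00,  3.00482888e-01,  1.52159540e+00, -2.90069120e-05,
        1.32068607e+00, -6.66087352e-02]), 'joint_vel': array([ 0.00044954,  0.00049771,  0.0002561 , -0.00042637, -0.00018559,
        0.00198933]), 'tau': array([ 2.17616471e-03, -5.31791389e+01, -3.52732801e+01,  7.08642486e-02,
        2.43728334e-02, -1.34745628e-04]), 'ee_pos': array([ 0.2414946 , -0.49384986,  0.20487381]), 'eef_rot': array([-1.61343081,  1.56962429,  1.98297694]), 'force': array([0.67718016, 0.62039992, 0.55161505]), 'moment': array([ 0.00163588, -0.04720767, -0.00104693]), 'grip_width': 0.09387482968686683}
scene 602.8944138246433 602.8944138246433 318.91730919741343 240.78214089346994 [ 1.23725679 -2.00042493  1.15026539] [0.54798984 0.30590611 0.93881888]
top 468.3120134224098 468.3120134224098 321.88564261249763 249.0098012187156 [ 2.07646912 -2.14511017  0.22297688] [0.35405902 0.56310969 1.04232011]
```

View pics/scene0.png

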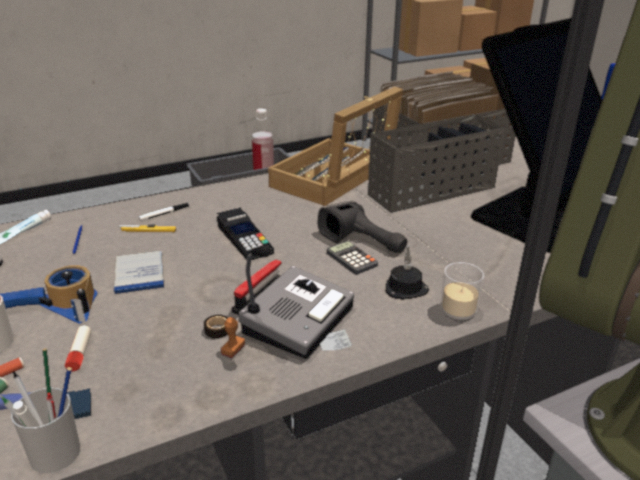

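View pics/top0.png

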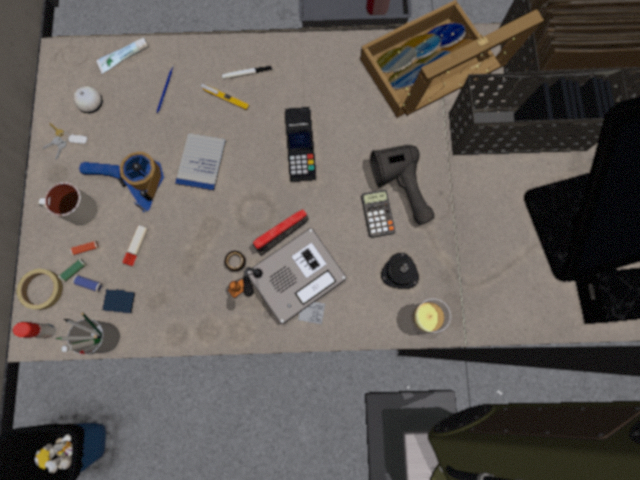

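The station is near (297,275) in the top view and (297,305) in the scene view, with the stapler behind it, the candle to the right and the post in front. I'll zoom in next.

```bash
cat > h.py <<'E'
import numpy as np,cv2,pickle
def RT(c): return cv2.Rodrigues(np.array(c["rvec"],float))[0],np.array(c["tvec"],float)
def K(c): return np.array([[c["fx"],0,c["cx"]],[0,c["fy"],c["cy"]],[0,0,1]])
def proj(c,P): return cv2.projectPoints(np.array(P,float).reshape(-1,3),np.array(c["rvec"],float),np.array(c["tvec"],float),K(c),None)[0].reshape(-1,2)
def ray(c,u,v,z):
    R,t=RT(c); d=R.T@np.array([(u-c["cx"])/c["fx"],(v-c["cy"])/c["fy"],1]); o=-R.T@t
    return o+d*(z-o[2])/d[2]
def crop(c,x0,y0,w,h,s,fn): cv2.imwrite(fn,cv2.resize(c["img"][y0:y0+h,x0:x0+w,::-1],None,fx=s,fy=s,interpolation=cv2.INTER_CUBIC))
E
python3 - <<'E'
from h import *
for n in("scene","top"):
    c=pickle.load(open(f"{n}0.pkl","rb")); R,t=RT(c); print(n,-R.T@t, proj(c,[[0,0,0],[.3,0,0],[.3,-.3,0],[.6,0,0],[.6,.3,0],[.324,.013,0]]).round())
t=pickle.load(open("top0.pkl","rb")); crop(t,215,205,150,130,5,"pics/t0c.png")
s=pickle.load(open("scene0.pkl","rb")); crop(s,195,240,170,120,4.5,"pics/s0c.png")
E
```

```text
scene [-0.33687639  0.78760644  0.7358279 ] [[671. 437.]
 [532. 328.]
 [638. 289.]
 [439. 255.]
 [324. 288.]
 [518. 323.]]
top [0.34480935 0.34000249 1.13771101] [[481. 502.]
 [468. 363.]
 [595. 359.]
 [456. 240.]
 [336. 243.]
 [461. 353.]]
```

```bash
sleep 1
```

```text
(no output)
```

View pics/t0c.png

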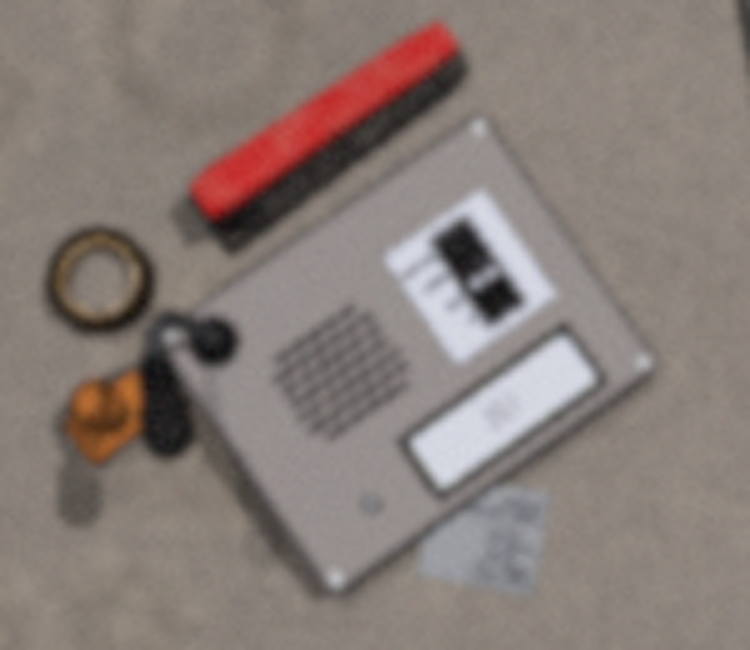

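View pics/s0c.png

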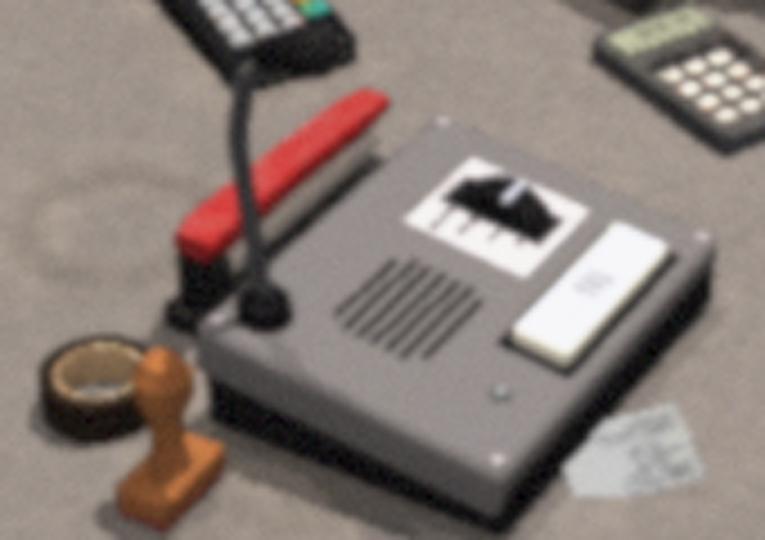

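The wheel's line is abreast of the second-longest slot from the operator, so it starts at two pips and needs one click. Now I'll measure the station pose and check the tool axes.

```bash
python3 - <<'E'
from h import *
from station import ctrl
from scipy.spatial.transform import Rotation as Ro
from scipy.optimize import least_squares
o=ctrl.get_obs(); print(Ro.from_euler('xyz',o['eef_rot']).as_matrix().round(3))
cs={n:pickle.load(open(f"{n}0.pkl","rb")) for n in("scene","top")}
t,s=cs["top"],cs["scene"]
def blob(c,mask,box,k=0):
    x0,y0,x1,y1=box; m=np.zeros(mask.shape,np.uint8); m[y0:y1,x0:x1]=mask[y0:y1,x0:x1]
    cn,_=cv2.findContours(m,cv2.RETR_EXTERNAL,cv2.CHAIN_APPROX_NONE)
    cn=sorted(cn,key=cv2.contourArea)[-1]; M=cv2.moments(cn); return np.array([M['m10']/M['m00'],M['m01']/M['m00']]),cv2.minAreaRect(cn)
mt=(t["img"].min(2)>165).astype(np.uint8); ms=(s["img"].min(2)>175).astype(np.uint8)
bt,rt=blob(t,mt,(293,268,338,305)); bs,rs=blob(s,ms,(305,285,348,325))
print("bar",bt,rt,bs,rs)
dt=(t["img"].max(2)<75).astype(np.uint8)
ys,xs=np.nonzero(dt[247:271,300:322]); wt=np.array([(xs.min()+xs.max())/2+300,(ys.min()+ys.max())/2+247]); print("wheel",wt)
w=ray(t,*wt,.06);b=ray(t,*bt,.051);b2=ray(s,*bs,.050);print(w,b,b2)
# corners in top crop px -> image
cor=[((482,113),(75,-95,57)),((657,360),(-75,-95,39)),((330,595),(-75,95,39))]
obs=[(t,bt,(-50,-20,51)),(s,bs,(-50,-20,50)),(t,wt,(12,-48,60))]+[(t,np.array(p)/5+[215,205]-.4,q) for p,q in cor]
def W(p,q):
    q=np.array(q)/1000;c,sn=np.cos(p[2]),np.sin(p[2]);return [p[0]+c*q[0]-sn*q[1],p[1]+sn*q[0]+c*q[1],q[2]]
f=lambda p:np.concatenate([proj(c,W(p,q))[0]-u for c,u,q in obs])
r=least_squares(f,[.5,.35,.5]);print(r.x,r.fun.reshape(-1,2).round(1))
for n,q in dict(wheel=(12,-48,63.5),talk=(-50,-20,51),mic=(0,103,216)).items(): print(n,np.round(W(r.x,q),4))
np.save("pose.npy",r.x)
E
```

```text
[[-0.     0.439 -0.898]
 [ 0.001 -0.898 -0.439]
 [-1.    -0.001 -0.   ]]
bar [315.0588488  286.79080756] ((315.1308898925781, 286.7583923339844), (11.387324333190918, 37.684669494628906), 55.00798034667969) [325.82899921 303.68085106] ((326.03326416015625, 303.5312194824219), (13.268457412719727, 37.206398010253906), 43.15238952636719)
wheel [310. 259.]
[0.55127624 0.36416272 0.06      ] [0.48665986 0.35434723 0.051     ] [0.48787386 0.35351636 0.05      ]
[0.51758236 0.39864005 0.58049199] [[-0.1 -0. ]
 [-0.2  0.5]
 [-0.4 -1.1]
 [-0.3 -1.4]
 [ 1.1  1.3]
 [ 0.   1. ]]
wheel [0.5539 0.3651 0.0635]
talk [0.4867 0.3545 0.051 ]
mic [0.4611 0.4848 0.216 ]
```

Request:
{"api": "play_rows", "payload": {"deltas": [[[-40,0,0,0,0,0,0],[-40,0,0,0,0,0,0],[-40,0,0,0,0,0,0],[-40,0,0,0,0,0,0]]], "grip_force": 20}}

```text
time_s: 0.5
ee_pos: [0.2415, -0.4938, 0.3669]
eef_rot: [-1.568, 1.57, 2.029]
force: [0.3, 0.2, 0.3]
grip_width: 0.0655
```

```bash
python3 - <<'E'
from station import ctrl
o=ctrl.get_obs(); print(o['qpos'],o['ee_pos'],o['grip_width'])
E
```

```text
[-1.18259597e+00  2.36042432e-01  1.23499501e+00 -3.23988265e-05
  1.67101749e+00 -6.65626115e-02] [ 0.24146036 -0.49376736  0.36687386] 0.06545567954438516
```

Request:
{"api": "play_rows", "payload": {"deltas": [[[-10,30,0,0,0,0.14,0],[-10,30,0,0,0,0.14,0],[-10,30,0,0,0,0.14,0],[-10,30,0,0,0,0.14,0]]]}}

```text
time_s: 0.9
ee_pos: [0.2893, -0.5917, 0.4294]
eef_rot: [1.571, 1.006, -1.116]
force: [0.5, -0.1, -0.5]
grip_width: 0.0335
```

```bash
python3 - <<'E'
from station import ctrl
o=ctrl.get_obs(); print(o['qpos'],o['ee_pos'],o['eef_rot'],o['grip_width'])
E
```

```text
[-1.18729929  0.14997919  1.29108028  0.04203161  1.13691631 -0.07785394] [ 0.28932634 -0.59169503  0.42941587] [ 1.57082862  1.00569382 -1.11604269] 0.03351928559005531
```

Request:
{"api": "play_rows", "payload": {"deltas": [[[-30,30,0,0,0,0.14,0],[-30,30,0,0,0,0.14,0],[-30,30,0,0,0,0.14,0],[-30,30,0,0,0,0.14,0]]]}}

```text
time_s: 1.3
ee_pos: [0.2899, -0.5929, 0.5981]
eef_rot: [1.571, 0.445, -1.116]
force: [0.4, -0.8, 0.5]
grip_width: 0.0019
```

```bash
python3 - <<'E'
from station import ctrl
o=ctrl.get_obs(); print(o['qpos'],o['ee_pos'],o['eef_rot'],o['grip_width'])
E
```

```text
[-1.20408677 -0.06999855  1.392477    0.12345296  0.69880249 -0.13266284] [ 0.28991159 -0.59294369  0.59814885] [ 1.57077746  0.44521961 -1.11620142] 0.0018675761686497306
```

```bash
cat > fk.py <<'E'
import numpy as np
from scipy.spatial.transform import Rotation as Ro
from scipy.optimize import least_squares
D=[([-1.18259716,.300482888,1.5215954,-2.9e-5,1.32068607,-.0666],[0.2414946,-0.49384986,0.20487381]),
([-1.18259597e+00,2.36042432e-01,1.23499501e+00,-3.23988265e-05,1.67101749e+00,-6.65626115e-02],[0.24146036,-0.49376736,0.36687386]),
([-1.18729929,0.14997919,1.29108028,0.04203161,1.13691631,-0.07785394],[0.28932634,-0.59169503,0.42941587]),
([-1.20408677,-0.06999855,1.392477,0.12345296,0.69880249,-0.13266284],[0.28991159,-0.59294369,0.59814885])]
def R(a,x): return Ro.from_euler(a,x).as_matrix()
def fk(p,q,full=False):
    a,L1,L2,e,h,T,l=p
    P=[np.array([0,0,0.])]
    A=R('z',q[0]);x=A@[a,l,h];P.append(x);A=A@R('y',q[1]);x=x+A@[0,0,L1];P.append(x);A=A@R('y',q[2]);x=x+A@[e,0,0];P.append(x);x=x+A@[0,0,L2];P.append(x)
    A=A@R('z',q[3])@R('y',q[4]);x=x+A@[0,0,T];P.append(x)
    return (np.array(P),A) if full else x
def fit(D):
    f=lambda p:np.concatenate([fk(p,q)-x for q,x in D]+[1e-4*(np.array(p)-[0,.4,.4,0,.3,.3,.03])])
    return least_squares(f,[0,.4,.4,0,.3,.3,.03])
E
python3 - <<'E'
from fk import *
r=fit(D);print(r.x.round(4),np.abs(r.fun[:12]).max())
q,x=D[3];P,A=fk(r.x,q,1);print(P.round(3),A.round(3)); print(R('xyz',[1.5708,.4452,-1.1162]).round(3))
np.save("kin.npy",r.x)
E
```

```text
[0.     0.4242 0.4475 0.0409 0.2212 0.2706 0.0366] 8.007068674764639e-09
[[ 0.     0.     0.   ]
 [ 0.034  0.013  0.221]
 [ 0.024  0.041  0.644]
 [ 0.027  0.031  0.605]
 [ 0.183 -0.373  0.715]
 [ 0.29  -0.593  0.598]] [[-0.069  0.916  0.396]
 [ 0.442  0.384 -0.811]
 [-0.895  0.119 -0.431]]
[[ 0.396  0.189 -0.898]
 [-0.811 -0.387 -0.439]
 [-0.431  0.903 -0.   ]]
```

```bash
cat > plan.py <<'E'
from fk import *
kp=np.load("kin.npy"); C=np.array([[0,-1,0],[0,0,-1],[1,0,0]],float)  # columns: tool x=Az, y=-Ax, z=-Ay
def tool(q):
    P,A=fk(kp,q,1); return P[-1],A@C@R('x',q[5])
def rows(path):
    out=[]; x,Rm=tool(path[0])
    for q in path[1:]:
        x2,R2=tool(q); d=np.round(Rm.T@(x2-x)*1000); w=np.round(Ro.from_matrix(Rm.T@R2).as_rotvec(),3)
        out.append([*map(int,d),*map(float,w),0]); x=x+Rm@d/1000; Rm=Rm@Ro.from_rotvec(w).as_matrix()
    return out
def interp(a,b,n): return [np.array(a)+(np.array(b)-a)*i/n for i in range(n+1)]
def ik(x,Rm,q0): return least_squares(lambda q:np.concatenate([tool(q)[0]-x,(tool(q)[1]-Rm).ravel()*.3]),q0,xtol=1e-12,ftol=1e-12)
E
python3 - <<'E'
from plan import *
from station import ctrl
o=ctrl.get_obs(); q=o['qpos']; x,Rm=tool(q); print(x-o['ee_pos'],np.abs(Rm-R('xyz',o['eef_rot'])).max())
f=np.array([-1.18,-.25,.45,0,.35,-.05])
p=interp(q,f,20)
for r in rows(p): print(r)
for a in p[::4]: print(fk(kp,a,1)[0][3:].round(2).tolist())
E
```

```text
[-3.34724581e-10 -5.72987358e-09 -2.69878153e-09] 2.220446049250313e-16
[-19, 38, 1, -0.005, -0.007, 0.073, 0]
[-19, 39, 0, -0.005, -0.007, 0.072, 0]
[-18, 39, 1, -0.005, -0.007, 0.073, 0]
[-18, 39, 1, -0.005, -0.006, 0.073, 0]
[-18, 41, 1, -0.004, -0.007, 0.073, 0]
[-18, 40, 1, -0.004, -0.006, 0.073, 0]
[-17, 41, 1, -0.003, -0.006, 0.073, 0]
[-17, 42, 2, -0.004, -0.006, 0.073, 0]
[-16, 42, 1, -0.003, -0.006, 0.073, 0]
[-17, 42, 2, -0.002, -0.006, 0.074, 0]
[-15, 43, 1, -0.003, -0.005, 0.073, 0]
[-16, 43, 2, -0.002, -0.006, 0.073, 0]
[-14, 44, 2, -0.002, -0.005, 0.073, 0]
[-15, 44, 2, -0.002, -0.005, 0.074, 0]
[-14, 45, 2, -0.001, -0.006, 0.073, 0]
[-13, 45, 2, -0.002, -0.005, 0.073, 0]
[-13, 45, 2, -0.001, -0.005, 0.074, 0]
[-13, 46, 2, -0.001, -0.005, 0.073, 0]
[-11, 46, 3, -0.001, -0.006, 0.073, 0]
[-12, 46, 3, -0.0, -0.005, 0.074, 0]
[[0.03, 0.03, 0.6], [0.18, -0.37, 0.71], [0.29, -0.59, 0.6]]
[[0.02, 0.04, 0.61], [0.17, -0.33, 0.81], [0.28, -0.58, 0.77]]
[[0.02, 0.04, 0.61], [0.15, -0.27, 0.9], [0.26, -0.52, 0.93]]
[[0.02, 0.05, 0.61], [0.12, -0.2, 0.97], [0.22, -0.42, 1.08]]
[[0.01, 0.06, 0.62], [0.08, -0.11, 1.03], [0.16, -0.29, 1.21]]
[[0.01, 0.07, 0.62], [0.04, -0.01, 1.06], [0.1, -0.14, 1.29]]
```

The kinematic model matches the measured poses exactly, so I'll fold the arm upright.

Request:
{"api": "play_rows", "payload": {"deltas": [[[-19,38,1,-0.005,-0.007,0.073,0],[-19,39,0,-0.005,-0.007,0.073,0],[-18,39,1,-0.005,-0.007,0.073,0],[-18,39,1,-0.005,-0.006,0.073,0],[-18,41,1,-0.004,-0.007,0.073,0],[-18,40,1,-0.004,-0.006,0.073,0],[-17,41,1,-0.003,-0.006,0.073,0],[-17,42,2,-0.004,-0.006,0.073,0],[-16,42,1,-0.003,-0.006,0.073,0],[-17,42,2,-0.002,-0.006,0.073,0]]]}}

```text
time_s: 2.3
ee_pos: [0.2379, -0.4772, 1.0121]
eef_rot: [1.524, -0.283, -1.16]
force: [-0.0, 0.4, -0.2]
grip_width: 0.0007
```

Request:
{"api": "play_rows", "payload": {"deltas": [[[-15,43,1,-0.003,-0.005,0.073,0],[-16,43,2,-0.002,-0.006,0.073,0],[-14,44,2,-0.002,-0.005,0.073,0],[-15,44,2,-0.002,-0.005,0.074,0],[-14,45,2,-0.001,-0.006,0.073,0],[-13,45,2,-0.002,-0.005,0.073,0],[-13,45,2,-0.001,-0.005,0.074,0],[-13,46,2,-0.001,-0.005,0.073,0],[-11,46,3,-0.001,-0.006,0.073,0],[-12,46,3,0,-0.005,0.074,0]]]}}

```text
time_s: 3.3
ee_pos: [0.0974, -0.1407, 1.2947]
eef_rot: [1.521, -1.019, -1.18]
force: [-0.1, -0.5, 1.0]
grip_width: 0.0001
```

```bash
python3 - <<'E'
from plan import *
from station import ctrl
o=ctrl.get_obs(); q=o['qpos']; print(q.round(3),o['ee_pos'],o['force'])
ps=np.load("pose.npy")
tx=np.array([0.5539,0.3651,0.30]); yaw=ps[2]
Y=np.array([np.cos(yaw),np.sin(yaw),0]); X=np.array([0,0,-1.]); Rg=np.stack([X,Y,np.cross(X,Y)],1)
s=ik(tx,Rg,[.53,.6,1.3,0,1.2,-.05]); g=s.x; print("goal",g.round(3),s.cost); np.save("qg.npy",g)
f=q.copy(); f[0]=g[0]
for r in rows(interp(q,f,16)): print(r)
E
```

```text
[-1.19  -0.241  0.435  0.015  0.358 -0.055] [ 0.09736361 -0.14070328  1.29474945] [-0.05921253 -0.49533596  0.98334523]
goal [ 0.528  0.527  0.991  0.     1.624 -0.053] 8.355447814536312e-23
[-3, 5, -17, 0.091, 0.056, 0.003, 0]
[-2, 5, -18, 0.092, 0.056, 0.003, 0]
[-3, 5, -17, 0.091, 0.057, 0.002, 0]
[-2, 5, -18, 0.092, 0.056, 0.003, 0]
[-3, 5, -17, 0.091, 0.056, 0.003, 0]
[-2, 5, -18, 0.091, 0.056, 0.003, 0]
[-3, 5, -17, 0.092, 0.057, 0.003, 0]
[-2, 5, -18, 0.091, 0.056, 0.002, 0]
[-3, 5, -17, 0.091, 0.056, 0.003, 0]
[-2, 5, -18, 0.092, 0.056, 0.003, 0]
[-3, 5, -17, 0.091, 0.057, 0.003, 0]
[-3, 5, -18, 0.092, 0.056, 0.003, 0]
[-2, 5, -17, 0.091, 0.056, 0.002, 0]
[-3, 5, -18, 0.091, 0.056, 0.003, 0]
[-2, 5, -17, 0.092, 0.057, 0.003, 0]
[-3, 5, -18, 0.091, 0.056, 0.003, 0]
```

Request:
{"api": "play_rows", "payload": {"deltas": [[[-3,5,-17,0.091,0.056,0.003,0],[-2,5,-18,0.092,0.056,0.003,0],[-3,5,-17,0.091,0.057,0.002,0],[-2,5,-18,0.092,0.056,0.003,0],[-3,5,-17,0.091,0.056,0.003,0],[-2,5,-18,0.091,0.056,0.003,0],[-3,5,-17,0.092,0.057,0.003,0],[-2,5,-18,0.091,0.056,0.002,0]]]}}

```text
time_s: 4.1
ee_pos: [0.171, -0.0192, 1.2945]
eef_rot: [1.525, -1.016, -0.321]
force: [0.6, -0.1, -0.1]
grip_width: 0.0003
```

Request:
{"api": "play_rows", "payload": {"deltas": [[[-3,5,-17,0.091,0.056,0.003,0],[-2,5,-18,0.092,0.056,0.003,0],[-3,5,-17,0.091,0.057,0.003,0],[-3,5,-18,0.092,0.056,0.003,0],[-2,5,-17,0.091,0.056,0.002,0],[-3,5,-18,0.091,0.056,0.003,0],[-2,5,-17,0.092,0.057,0.003,0],[-3,5,-18,0.091,0.056,0.003,0]]]}}

```text
time_s: 4.9
ee_pos: [0.125, 0.1158, 1.2944]
eef_rot: [1.527, -1.019, 0.537]
force: [-0.1, 0.7, 0.3]
grip_width: 0.0004
```

```bash
python3 - <<'E'
from plan import *
from station import ctrl
o=ctrl.get_obs(); q=o['qpos']; print(q.round(3),o['ee_pos'],o['force'])
g=np.load("qg.npy")
p=interp(q,g,30)
for r in rows(p): print(r)
for a in p[::3]: print(fk(kp,a,1)[0][4:].round(2).tolist())
E
```

```text
[ 0.494 -0.245  0.439  0.065  0.358 -0.068] [0.12502948 0.11579551 1.29441612] [-0.05054443  0.7035244   0.25861582]
[11, -50, -1, 0.0, 0.003, -0.086, 0]
[13, -50, -1, 0.001, 0.003, -0.086, 0]
[14, -49, -1, 0.001, 0.004, -0.087, 0]
[15, -48, -1, 0.0, 0.003, -0.086, 0]
[16, -47, -1, 0.001, 0.003, -0.086, 0]
[18, -46, -1, 0.0, 0.004, -0.086, 0]
[18, -45, -1, 0.001, 0.003, -0.087, 0]
[19, -44, -1, 0.001, 0.004, -0.086, 0]
[21, -43, -1, 0.0, 0.003, -0.086, 0]
[21, -42, -1, 0.001, 0.004, -0.086, 0]
[22, -41, -2, 0.0, 0.004, -0.087, 0]
[23, -40, -1, 0.0, 0.003, -0.086, 0]
[23, -38, -1, 0.001, 0.004, -0.086, 0]
[24, -38, -2, 0.0, 0.004, -0.086, 0]
[25, -36, -1, 0.0, 0.004, -0.087, 0]
[25, -34, -1, 0.001, 0.003, -0.086, 0]
[25, -34, -1, -0.0, 0.004, -0.086, 0]
[26, -32, -2, -0.0, 0.004, -0.086, 0]
[26, -30, -1, -0.0, 0.003, -0.087, 0]
[26, -30, -1, -0.0, 0.004, -0.086, 0]
[27, -28, -1, -0.001, 0.003, -0.086, 0]
[26, -27, -2, 0.0, 0.004, -0.087, 0]
[27, -25, -1, -0.0, 0.003, -0.086, 0]
[26, -24, -1, -0.0, 0.003, -0.086, 0]
[27, -23, -1, -0.001, 0.003, -0.086, 0]
[26, -21, -1, -0.0, 0.003, -0.087, 0]
[26, -20, -1, -0.001, 0.003, -0.086, 0]
[26, -19, -1, -0.0, 0.003, -0.086, 0]
[25, -18, -1, -0.001, 0.002, -0.087, 0]
[25, -16, -1, -0.0, 0.003, -0.086, 0]
[[0.0, 0.04, 1.06], [0.13, 0.12, 1.29]]
[[0.08, 0.09, 1.05], [0.25, 0.19, 1.24]]
[[0.15, 0.13, 1.03], [0.36, 0.25, 1.16]]
[[0.23, 0.17, 0.99], [0.45, 0.3, 1.06]]
[[0.29, 0.2, 0.95], [0.52, 0.34, 0.95]]
[[0.35, 0.24, 0.9], [0.58, 0.37, 0.83]]
[[0.41, 0.27, 0.85], [0.61, 0.39, 0.71]]
[[0.45, 0.3, 0.78], [0.62, 0.4, 0.59]]
[[0.5, 0.33, 0.72], [0.61, 0.4, 0.48]]
[[0.53, 0.35, 0.65], [0.59, 0.38, 0.38]]
[[0.55, 0.37, 0.57], [0.55, 0.37, 0.3]]
```

Past the post. Now unfolding over the station.

Request:
{"api": "play_rows", "payload": {"deltas": [[[11,-49,-1,0,0.003,-0.086,0],[13,-48,-1,0.001,0.003,-0.086,0],[14,-47,-1,0.001,0.004,-0.087,0],[15,-47,-1,0,0.003,-0.086,0],[16,-47,-1,0.001,0.003,-0.086,0],[18,-46,-1,0,0.004,-0.086,0],[18,-45,-1,0.001,0.003,-0.087,0],[19,-44,-1,0.001,0.004,-0.086,0],[21,-43,-1,0,0.003,-0.086,0],[21,-42,-1,0.001,0.004,-0.086,0]]]}}

```text
time_s: 5.9
ee_pos: [0.4764, 0.3116, 1.0258]
eef_rot: [1.534, -0.152, 0.532]
force: [-0.3, -0.2, 0.0]
grip_width: 0.0002
```

Request:
{"api": "play_rows", "payload": {"deltas": [[[22,-41,-2,0,0.004,-0.087,0],[23,-40,-1,0,0.003,-0.086,0],[23,-38,-1,0.001,0.004,-0.086,0],[24,-38,-2,0,0.004,-0.086,0],[25,-36,-1,0,0.004,-0.087,0],[25,-34,-1,0.001,0.003,-0.086,0],[25,-34,-1,0,0.004,-0.086,0],[26,-32,-2,0,0.004,-0.086,0],[26,-30,-1,0,0.003,-0.087,0],[26,-30,-1,0,0.004,-0.086,0]]]}}

```text
time_s: 6.9
ee_pos: [0.6132, 0.3931, 0.6322]
eef_rot: [1.539, 0.712, 0.539]
force: [0.1, 0.4, -0.6]
grip_width: 0.0003
```

```bash
python3 - <<'E'
from plan import *
from station import ctrl
o=ctrl.get_obs(); q=o['qpos']; print(q.round(3),o['ee_pos'],o['force'])
g=np.load("qg.npy")
p=interp(q,g,10)
for r in rows(p): print(r)
E
```

```text
[ 0.512  0.262  0.811  0.022  1.211 -0.058] [0.6132487  0.39309104 0.63220756] [ 0.12672182  0.3638259  -0.55344981]
[27, -28, -1, -0.0, 0.004, -0.086, 0]
[27, -26, -2, -0.001, 0.003, -0.086, 0]
[27, -25, -1, -0.001, 0.004, -0.085, 0]
[27, -23, -2, -0.0, 0.003, -0.086, 0]
[27, -23, -1, -0.001, 0.003, -0.086, 0]
[27, -21, -2, -0.001, 0.003, -0.086, 0]
[26, -19, -1, -0.001, 0.003, -0.086, 0]
[26, -19, -1, -0.001, 0.003, -0.086, 0]
[26, -17, -1, -0.001, 0.003, -0.086, 0]
[25, -16, -2, -0.001, 0.002, -0.085, 0]
```

Request:
{"api": "play_rows", "payload": {"deltas": [[[27,-28,-1,0,0.004,-0.086,0],[27,-26,-2,-0.001,0.003,-0.086,0],[27,-25,-1,-0.001,0.004,-0.085,0],[27,-23,-2,0,0.003,-0.086,0],[27,-23,-1,-0.001,0.003,-0.086,0],[27,-21,-2,-0.001,0.003,-0.086,0],[26,-19,-1,-0.001,0.003,-0.086,0],[26,-19,-1,-0.001,0.003,-0.086,0],[26,-17,-1,-0.001,0.003,-0.086,0],[25,-16,-2,-0.001,0.002,-0.085,0]]]}}

```text
time_s: 7.9
ee_pos: [0.5542, 0.3655, 0.3001]
eef_rot: [0.814, 1.57, -0.177]
force: [-0.4, -0.7, 0.3]
grip_width: 0.0008
```

```bash
python3 - <<'E'
from plan import *
from h import crop,pickle
from station import ctrl,viewer
o=ctrl.get_obs(); q=o['qpos']; print(q.round(3),o['ee_pos'],o['force'])
s=viewer.camera("scene"); crop(s,170,60,250,300,2,"pics/s1.png")
o=ctrl.get_obs();Rm=R('xyz',o['eef_rot']);print(Rm.round(3))
ps=np.load("pose.npy");yaw=ps[2];u=np.array([np.cos(yaw),np.sin(yaw),0])
Y=u;X=np.array([0,0,-1.]);Rg=np.stack([X,Y,np.cross(X,Y)],1)
tgt=np.array([.5539,.3651,.075])-.006*u
print("shift mm",Rm.T@(tgt-o['ee_pos'])*1000,"rot",Ro.from_matrix(Rm.T@Rg).as_rotvec())
E
```

```text
[ 0.528  0.528  0.989 -0.     1.624 -0.053] [0.55419636 0.36550068 0.30014108] [-0.38925911 -0.68050298  0.32389918]
[[-0.01   0.836  0.549]
 [-0.006  0.549 -0.836]
 [-1.    -0.011 -0.   ]]
shift mm [220.04938155  -2.38593668   0.51212322] rot [ 0.00049891 -0.00013842  0.01130052]
```

View pics/s1.png

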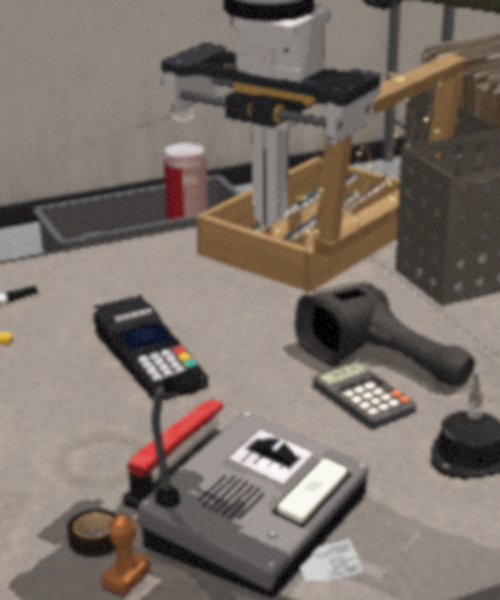

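The arm is clear of everything, with closed fingers above the wheel. Descending.

Request:
{"api": "play_rows", "payload": {"deltas": [[[30,-1,0,0,0,0.011,0],[40,-4,0,0,0,0,0],[40,0,0,0,0,0,0],[40,0,0,0,0,0,0],[30,0,0,0,0,0,0],[20,0,0,0,0,0,0],[10,0,0,0,0,0,0],[8,0,0,0,0,0,0],[0,0,0,0,0,0,0]]]}}

```text
time_s: 8.85
ee_pos: [0.5533, 0.3649, 0.0837]
eef_rot: [1.543, 1.555, 0.553]
force: [0.1, -0.2, -1.2]
grip_width: 0.0005
```

```bash
python3 - <<'E'
from plan import *
from h import crop,pickle
from station import ctrl,viewer
o=ctrl.get_obs(); print(o['ee_pos'],o['force'])
s=viewer.camera("scene"); crop(s,195,200,170,160,3.7,"pics/s2.png")
t=viewer.camera("top"); crop(t,215,205,150,130,4,"pics/t2.png")
Rm=R('xyz',o['eef_rot'])
ps=np.load("pose.npy");yaw=ps[2];u=np.array([np.cos(yaw),np.sin(yaw),0])
tgt=np.array([.5539,.3651,.0635])
print("to wheel top, tool mm",Rm.T@(tgt-o['ee_pos'])*1000, Rm.round(3)[:,1],u)
E
```

```text
[0.55327167 0.36486382 0.08369318] [ 0.14357653 -0.17039673 -1.22267491]
to wheel top, tool mm [20.20115848  0.33013803  0.13827066] [0.836 0.549 0.016] [0.83619293 0.5484354  0.        ]
```

View pics/s2.png

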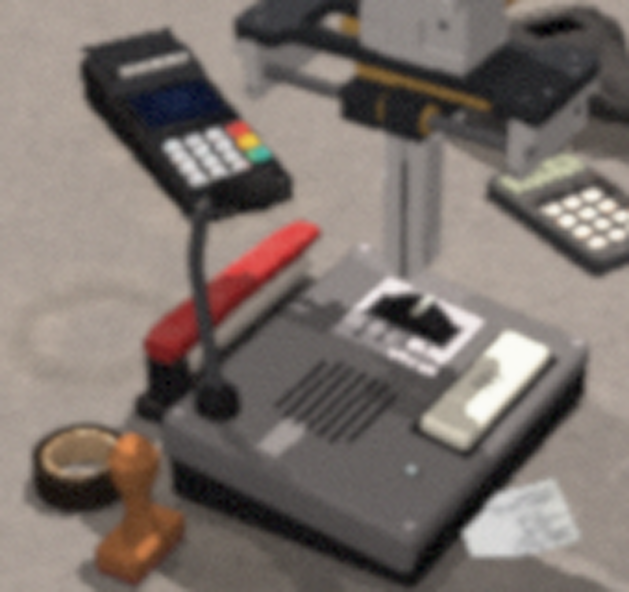

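View pics/t2.png

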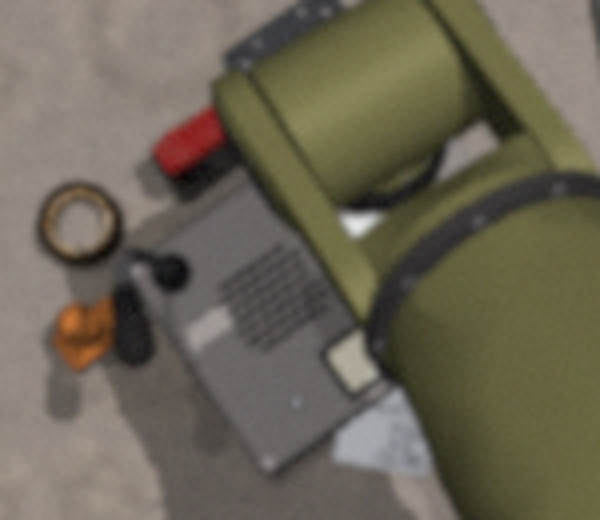

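Request:
{"api": "play_rows", "payload": {"deltas": [[[0,0,0,0,0,0,0],[0,0,0,0,0,0,0]]]}}

```text
time_s: 9.15
ee_pos: [0.5535, 0.365, 0.0846]
eef_rot: [1.54, 1.554, 0.55]
force: [-0.8, -0.3, 0.3]
grip_width: 0.0005
```

```bash
python3 - <<'E'
from plan import *
from h import *
from station import ctrl,viewer
o=ctrl.get_obs(); print(o['ee_pos'],o['force'],R('xyz',o['eef_rot']).round(3).tolist())
s=pickle.load(open("scene0.pkl","rb"))
print((proj(s,[o['ee_pos'],[.5539,.3651,.0635]])-[195,200])*3.7)
E
```

```text
[0.55346894 0.36495903 0.08461879] [-0.84151647 -0.27564832  0.27901935] [[0.015, 0.836, 0.549], [0.009, 0.549, -0.836], [-1.0, 0.017, 0.001]]
[[408.71338792 269.99437939]
 [408.3503643  302.72657067]]
```

Request:
{"api": "play_rows", "payload": {"deltas": [[[6,-6,0,0,0,-0.016,0],[6,0,0,0,0,0,0],[3,0,0,0,0,0,0],[0,0,0,0,0,0,0],[0,0,0,0,0,0,0]]]}}

```text
time_s: 9.65
ee_pos: [0.5483, 0.3616, 0.0686]
eef_rot: [-0.28, 1.57, -1.27]
force: [0.1, -0.1, 0.2]
grip_width: 0.0005
```

Request:
{"api": "play_rows", "payload": {"deltas": [[[2,0,0,0,0,0,0],[1,0,0,0,0,0,0],[0,0,0,0,0,0,0],[0,0,0,0,0,0,0]]]}}

```text
time_s: 10.05
ee_pos: [0.5483, 0.3616, 0.0657]
eef_rot: [-0.093, 1.57, -1.083]
force: [0.2, -0.1, -0.8]
grip_width: 0.0006
```

Request:
{"api": "play_rows", "payload": {"deltas": [[[1,0,0,0,0,0,0],[0,0,0,0,0,0,0],[0,0,0,0,0,0,0]]]}}

```text
time_s: 10.35
ee_pos: [0.5482, 0.3616, 0.0647]
eef_rot: [-0.28, 1.57, -1.27]
force: [0.0, 0.6, 0.1]
grip_width: 0.0007
```

Request:
{"api": "play_rows", "payload": {"deltas": [[[1.5,0,0,0,0,0,0],[0,0,0,0,0,0,0],[0,0,0,0,0,0,0]]]}}

```text
time_s: 10.65
ee_pos: [0.5482, 0.3616, 0.0631]
eef_rot: [-0.357, 1.57, -1.347]
force: [-0.9, -0.2, -0.1]
grip_width: 0.0006
```

Request:
{"api": "play_rows", "payload": {"deltas": [[[0.7,0,0,0,0,0,0],[0,0,0,0,0,0,0],[0,0,0,0,0,0,0]]]}}

```text
time_s: 10.95
ee_pos: [0.5483, 0.3616, 0.0628]
eef_rot: [0.526, 1.57, -0.464]
force: [-0.9, -1.0, 2.5]
grip_width: 0.0002
```

Request:
{"api": "play_rows", "payload": {"deltas": [[[1,0,0,0,0,0,0],[0,0,0,0,0,0,0],[0,0,0,0,0,0,0]]]}}

```text
time_s: 11.25
ee_pos: [0.5483, 0.3616, 0.0617]
eef_rot: [0.491, 1.57, -0.499]
force: [-0.6, -1.1, 4.8]
grip_width: 0.0001
```

Request:
{"api": "play_rows", "payload": {"deltas": [[[0,2,0,0,0,0,0],[0,2,0,0,0,0,0],[0,2,0,0,0,0,0],[0,0,0,0,0,0,0]]]}}

```text
time_s: 11.65
ee_pos: [0.5537, 0.3652, 0.0617]
eef_rot: [1.117, 1.57, 0.127]
force: [0.5, 1.2, 5.3]
grip_width: 0.0004
```

```bash
cat > look.py <<'E'
import sys
from h import *
from station import ctrl,viewer
o=ctrl.get_obs(); print(o['ee_pos'],o['force'],o['time_s'])
n=sys.argv[1]
s=viewer.camera("scene"); pickle.dump(s,open(f"s{n}.pkl","wb")); crop(s,275,262,70,60,10,f"pics/s{n}.png")
E
python3 look.py 3
```

```text
[0.55373617 0.36516178 0.06173306] [0.52368823 1.15165848 5.34652943] 11.65
```

View pics/s3.png

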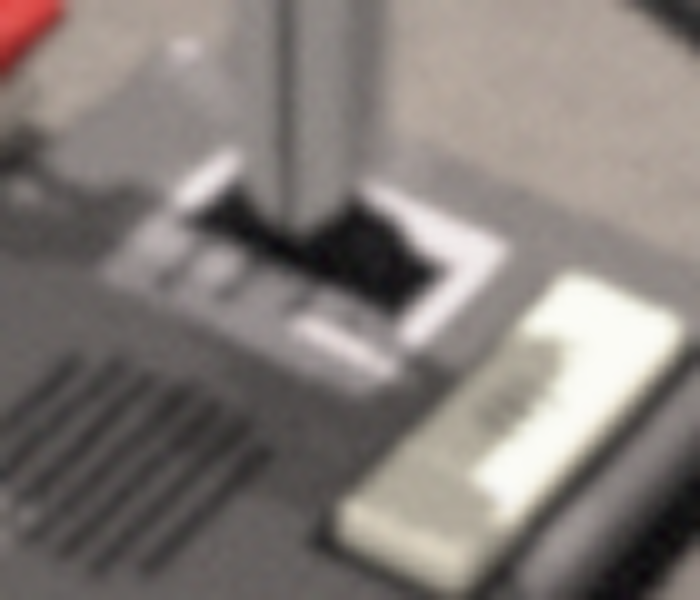

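The white line has rolled out of view under the fingertip, so the wheel is turning. I'll finish the click and lift.

Request:
{"api": "play_rows", "payload": {"deltas": [[[0,2,0,0,0,0,0],[0,2,0,0,0,0,0],[0,1.5,0,0,0,0,0],[0,0,0,0,0,0,0]]]}}

```text
time_s: 12.1
ee_pos: [0.5584, 0.3682, 0.0618]
eef_rot: [1.22, 1.569, 0.23]
force: [2.0, 1.3, 4.4]
grip_width: -0.0001
```

Request:
{"api": "play_rows", "payload": {"deltas": [[[-3,0,0,0,0,0,0],[-10,0,0,0,0,0,0],[-20,0,0,0,0,0,0],[-20,0,0,0,0,0,0],[0,0,0,0,0,0,0]]]}}

```text
time_s: 12.6
ee_pos: [0.5587, 0.3683, 0.1176]
eef_rot: [1.403, 1.567, 0.414]
force: [0.1, 0.3, 0.4]
grip_width: 0.0005
```

```bash
python3 look.py 4
```

```text
[0.55866904 0.36834821 0.11760319] [0.14804826 0.28402389 0.44227332] 12.6
```

View pics/s4.png

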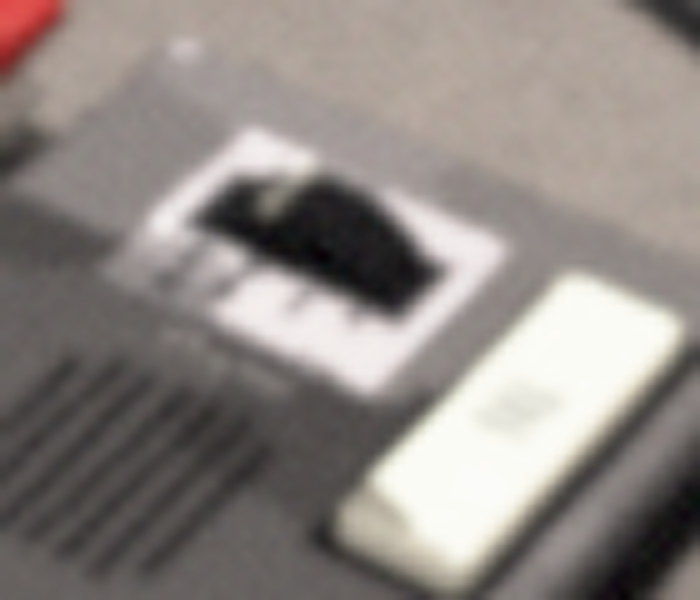

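```bash
cat > pred.py <<'E'
from h import *
p=np.load("pose.npy")
def W(q):
    q=np.array(q)/1000;c,sn=np.cos(p[2]),np.sin(p[2]);return [p[0]+c*q[0]-sn*q[1],p[1]+sn*q[0]+c*q[1],q[2]]
s=pickle.load(open("s4.pkl","rb"));t=pickle.load(open("top0.pkl","rb"))
for k in range(4):
    th=-.785+k*.5236
    P=[W((12+25*np.sin(th),y,38.5+25*np.cos(th))) for y in(-39,-48,-57)]
    print(k+1,((proj(s,P)-[275,262])*10).round(0).tolist(), ((proj(t,P)-[215,205])*5).round(0)[1])
E
python3 pred.py; python3 - <<'E'
import cv2; s=__import__('pickle').load(open('s4.pkl','rb'));o=__import__('pickle').load(open('scene0.pkl','rb'))
import sys; sys.path.insert(0,'.'); from h import crop; crop(o,275,262,70,60,10,'pics/s0z.png')
E
```

```text
1 [[357.0, 277.0], [381.0, 255.0], [404.0, 232.0]] [495. 296.]
2 [[308.0, 233.0], [332.0, 211.0], [355.0, 189.0]] [481. 275.]
3 [[252.0, 214.0], [276.0, 192.0], [299.0, 170.0]] [465. 252.]
4 [[204.0, 225.0], [228.0, 203.0], [252.0, 181.0]] [452. 236.]
```

View pics/s0z.png

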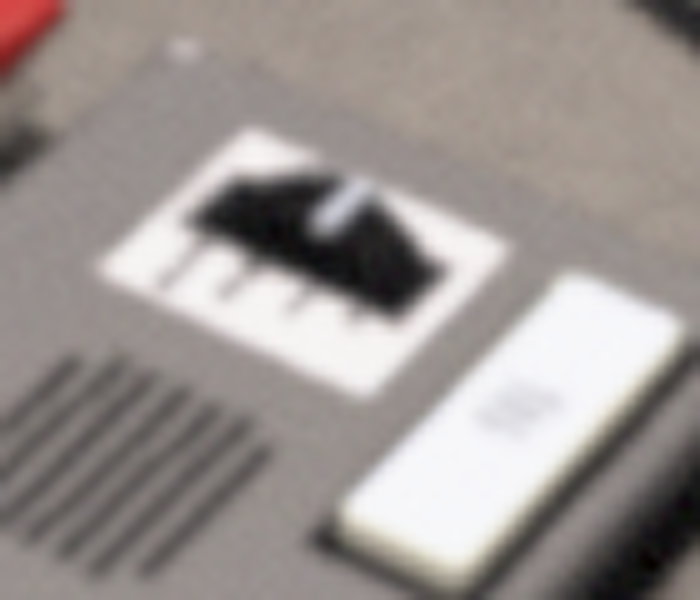

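The line is now at (275,190) in the crop. The prediction for three pips is (276,192), and the initial (335,208) matched two pips. The station has not moved. Next is the talk bar, with the tool tilted 7° to be square to it.

Request:
{"api": "play_rows", "payload": {"deltas": [[[0,0,0,0,0,0.06,0],[0,0,0,0,0,0.06,0],[0,0,0,0,0,0,0],[0,0,0,0,0,0,0]]]}}

```text
time_s: 13.05
ee_pos: [0.5575, 0.3676, 0.1139]
eef_rot: [1.567, 1.454, 0.577]
force: [-0.2, 0.7, 0.8]
grip_width: 0.0004
```

```bash
cat > tb.py <<'E'
from plan import *
from station import ctrl
o=ctrl.get_obs();Rm=R('xyz',o['eef_rot']);print(o['ee_pos'],o['force'],Rm.round(3).tolist())
n=-Rm[:,0]
print((Rm.T@(np.array([.4867,.3545,.051])-o['ee_pos'])*1000).round(1))
E
python3 tb.py
```

```text
[0.55749536 0.36761962 0.11392001] [-0.23366146  0.67987969  0.81428562] [[0.098, 0.83, 0.549], [0.064, 0.545, -0.836], [-0.993, 0.117, 0.0]]
[ 54.7 -73.3 -27.9]
```

Request:
{"api": "play_rows", "payload": {"deltas": [[[0,-24,-9,0,0,0,0],[0,-25,-10,0,0,0,0],[0,-24,-9,0,0,0,0],[15,0,0,0,0,0,0],[15,0,0,0,0,0,0],[10,0,0,0,0,0,0],[0,0,0,0,0,0,0],[0,0,0,0,0,0,0]]]}}

```text
time_s: 13.85
ee_pos: [0.4863, 0.3541, 0.0656]
eef_rot: [1.567, 1.452, 0.577]
force: [-0.3, -0.3, -0.7]
grip_width: 0.0005
```

```bash
python3 tb.py; python3 look.py 5
```

```text
[0.48631114 0.35410469 0.06559512] [-0.33724782 -0.33042542 -0.71037836] [[0.1, 0.83, 0.548], [0.065, 0.545, -0.836], [-0.993, 0.119, 0.0]]
[14.6 -1.2 -0.1]
[0.48631114 0.35410469 0.06559512] [-0.33724782 -0.33042542 -0.71037836] 13.85
```

View pics/s5.png

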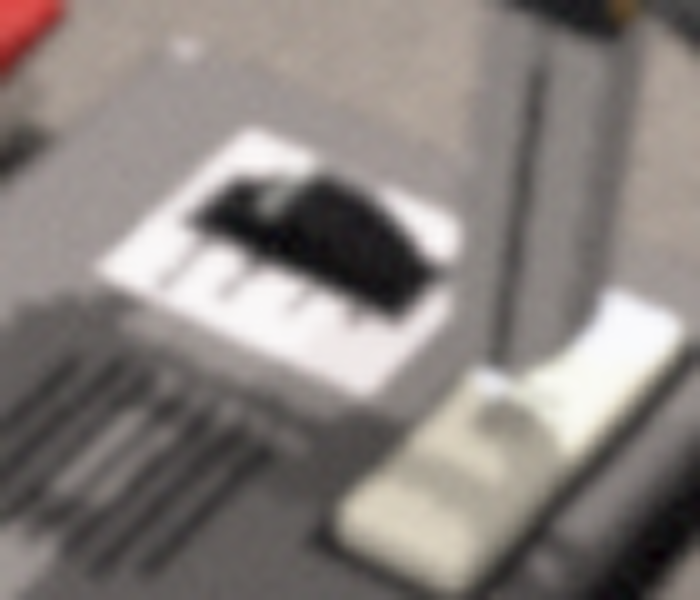

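The wheel line is still at (275,195), which is three pips, and the finger is just above the bar centre. Approaching.

Request:
{"api": "play_rows", "payload": {"deltas": [[[5,-1,0,0,0,0,0],[4,0,0,0,0,0,0],[3,0,0,0,0,0,0],[2,0,0,0,0,0,0],[0,0,0,0,0,0,0]]]}}

```text
time_s: 14.4
ee_pos: [0.4864, 0.3544, 0.0517]
eef_rot: [1.567, 1.451, 0.577]
force: [0.1, -0.3, -0.8]
grip_width: 0.0003
```

Request:
{"api": "play_rows", "payload": {"deltas": [[[2,0,0,0,0,0,0],[2,0,0,0,0,0,0],[0,0,0,0,0,0,0],[0,0,0,0,0,0,0]]]}}

```text
time_s: 14.8
ee_pos: [0.487, 0.3548, 0.0483]
eef_rot: [1.567, 1.451, 0.577]
force: [-1.0, -1.0, 4.5]
grip_width: -0.0002
```

Request:
{"api": "play_rows", "payload": {"deltas": [[[1,0,0,0,0,0,0],[1,0,0,0,0,0,0],[0,0,0,0,0,0,0],[0,0,0,0,0,0,0]]]}}

```text
time_s: 15.2
ee_pos: [0.4872, 0.355, 0.0462]
eef_rot: [1.567, 1.451, 0.577]
force: [-2.2, -1.0, 6.1]
grip_width: 0.0007
```

Request:
{"api": "play_rows", "payload": {"deltas": [[[1,0,0,0,0,0,0],[0.5,0,0,0,0,0,0],[0,0,0,0,0,0,0],[0,0,0,0,0,0,0]]]}}

```text
time_s: 15.6
ee_pos: [0.4873, 0.3551, 0.0452]
eef_rot: [1.567, 1.45, 0.577]
force: [-4.9, -2.7, 11.2]
grip_width: 0.0004
```

Request:
{"api": "play_rows", "payload": {"deltas": [[[0.5,0,0,0,0,0,0],[0,0,0,0,0,0,0],[0,0,0,0,0,0,0]]]}}

```text
time_s: 15.9
ee_pos: [0.4874, 0.3551, 0.0452]
eef_rot: [1.567, 1.45, 0.577]
force: [-7.8, -4.9, 16.2]
grip_width: 0.0003
```

The bar is on its stop: z is no longer changing while the force rises. I'll trim off the sideways load.

Request:
{"api": "play_rows", "payload": {"deltas": [[[0,-0.4,0,0,0,0,0],[0,0,0,0,0,0,0],[0,0,0,0,0,0,0]]]}}

```text
time_s: 16.2
ee_pos: [0.4873, 0.355, 0.0452]
eef_rot: [1.566, 1.449, 0.577]
force: [-5.5, -3.5, 14.8]
grip_width: 0.0007
```

```bash
python3 tb.py; python3 look.py 6; python3 - <<'E'
from h import *
s=pickle.load(open("s6.pkl","rb")); crop(s,170,150,250,220,2.6,"pics/s6w.png")
a,b=[pickle.load(open(f"{n}.pkl","rb"))["img"] for n in("scene0","s6")]
# station shift check: match left-front screw & grille patch
for (x,y,w,h) in((285,335,30,15),(268,290,40,35),(255,255,22,20)):
    r=cv2.matchTemplate(cv2.cvtColor(b[y-5:y+h+5,x-5:x+w+5],6),cv2.cvtColor(a[y:y+h,x:x+w],6),cv2.TM_CCOEFF_NORMED);print(np.unravel_index(r.argmax(),r.shape),r.max())
E
```

```text
[0.48734396 0.35504134 0.04515809] [-5.51304285 -3.47524029 14.79133902] [[0.102, 0.83, 0.549], [0.066, 0.545, -0.836], [-0.993, 0.121, 0.001]]
[-5.9 -0.1  0.1]
[0.48734396 0.35504134 0.04515809] [-5.51304285 -3.47524029 14.79133902] 16.2
(np.int64(6), np.int64(4)) 0.92250776
(np.int64(5), np.int64(5)) 0.86549443
(np.int64(5), np.int64(5)) 0.9978973
```

View pics/s6.png

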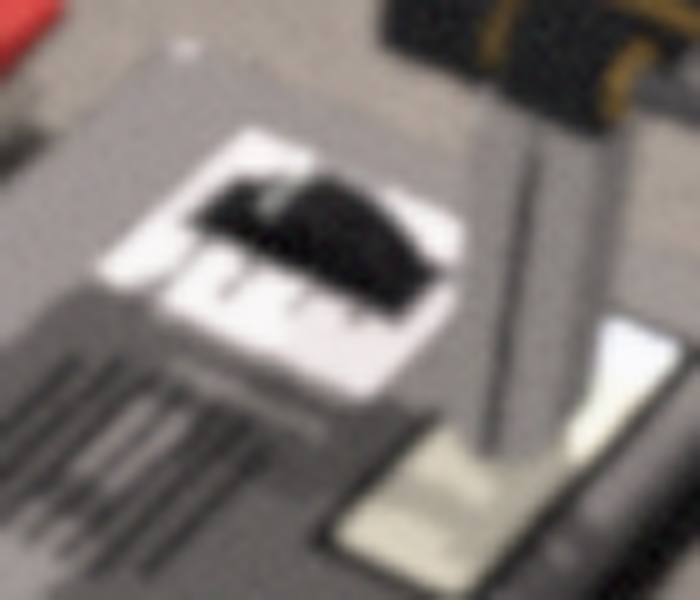

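View pics/s6w.png

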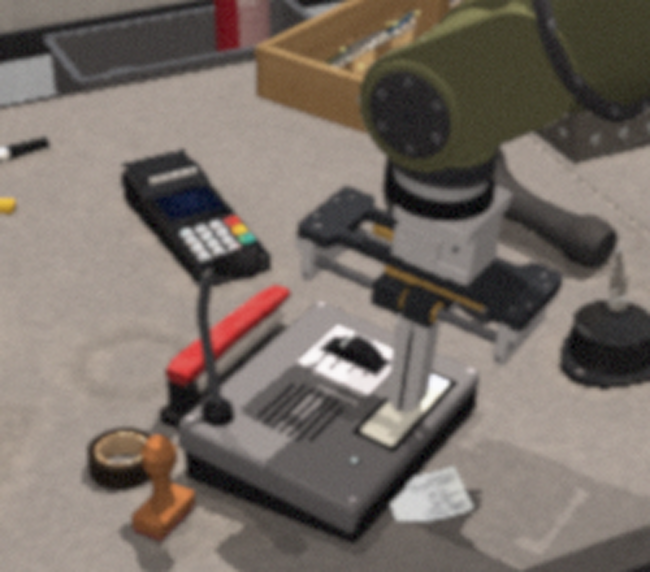

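The bar is fully down, 5.9 mm along its normal at about 15 N, with the wheel still at three pips. The station and bystanders are in place. Handing in.

```bash
python3 -c "
from station import ctrl,hand_in
o=ctrl.get_obs();print(o['ee_pos'],o['force']);print(hand_in())"
```

```text
[0.48733234 0.35507704 0.04516379] [-4.91664778 -3.1841518  14.89897012]
the job is handed in; nothing more can be done
None
```

I folded the arm upright to pass the post, then rolled the zone wheel one click, from two pips to three. With the line confirmed at three pips, I pressed the talk bar to its stop, and the arm was still holding it down when I handed in, at about 16 s of the 59 s.

**Wheel:** In the scene view the white line sits within about 0.5 px of where three pips should be; neighbouring detents are about 5 px away. It stayed there while the bar was pressed. I had no view from straight above after the roll, because the arm blocked the top camera, so this comes from the slanted view corrected for the rim's height.

**Talk bar:** It went down about 5.9 mm, then stopped moving as the force rose. It is held at about 15 N vertically.

**Sideways push:** About 6 N of sideways force remains on the bar, more than I wanted. I trimmed it once and left the rest.

**Station and other things:** Matched image patches put the station within 1 px of where it started. The small objects close to the station look untouched; the candle was not in my last close-up, but the arm never went near it.

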